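# Clamp the stopper for boring

## Task

Two small screw clamps stand on the bench; the black rubber stopper under one of them is to be bored. Take hold of that clamp's T-handle from above and turn it clockwise until the handle clearly stiffens because the pad has come down and grips the stopper: firmly held, but not crushed. Then let go of the handle, and leave the other clamp, the one with the wide screw cap under it, as it is.

Things in the scene. Friction and masses are not known exactly. Their poses are not given: they have to be found in the camera images.
- stopper: Black rubber stopper, a slightly tapered plug 31 mm across, 26 mm high, loose, upright on the round steel anvil (top 22 mm above the bench) of its clamp, which stands left or right of the bench's middle, the other clamp on the other side. Origin: centre of its underside; z up.
- bar_a (a point): Middle of the steel T-bar of the stopper's clamp, on its upright screw axis, 152 mm above the bench. The bar lies level along this point's x axis: 12 mm wide, 14 mm high, 80 mm long plus a 17 mm ball at each end, on an 11 mm stem, free for 33 mm below the bar. It turns about the vertical and keeps its height.
- screw_a (a joint): Turn of that T-handle, rad, growing clockwise from above. 0: pad 8.3 mm above the stopper; it sinks 6.4 mm per rad, touching at about 1.3. Starts at 0.25 to 1.0. Free turning takes 0.12 N m (less when held still); past contact each rad adds about 77 N of grip and 0.5 N m. Well clamped about 0.25 past contact, crushed beyond 0.5. Let go, it stays (over 19 N it springs back to that).
- pad_a: Pressure pad of that clamp: rubber-faced disc 26 mm across under the plunger, on the screw axis, above the stopper; does not rotate; sprung at 12 N/mm. Origin: centre of its lower face. The clamp is a grey C-frame fixed to the bench: base 125 x 120 x 16 mm, column on the side away from the robot, arm top 104 mm high, collar top 112 mm.
- bar_end_b (a point): One ball end of the T-bar of the other, identical clamp, which has a 53 mm wide screw cap under its pad; 43 mm from that clamp's screw axis, 152 mm above the bench. To be left as it is.

How it is judged (in metres and radians):
At the end, for the whole second after the job is handed in: The stopper stands upright on its anvil (within 10 degrees, within 12 mm of the screw axis), stopper and screw at rest, and the pad presses on it with more than 6 N after the handle has been let go (contact force between pad_a and stopper above 6 N and horizontal distance between stopper and pad_a below 0.012 m and angle between stopper's own z axis and vertical below 0.17 rad and linear speed of stopper below 0.02 m/s and velocity of joint screw_a between -0.1 and 0.1 rad/s); the robot touches nothing.
It fails at once if the stopper is crushed: the pad presses on it with more than 40 N (contact force between pad_a and stopper above 40 N).
It fails at once if the other clamp's T-handle is turned or its end shifted by more than 12 mm (distance of bar_end_b from where it was at the start of the episode above 0.012 m).
It also fails if it takes over 45 s, if anything falls off the work surface, if the arm or the gripper's body presses on something with over 40 N, if the wrist force passes 120 N, or if a joint passes its speed limit or range.

## Robot

A 6-joint arm with a two-finger parallel gripper is mounted at the origin on a cart in front of the work surface, level with it; the furniture and walls round the work are solid. World frame = base frame: x ahead of the robot, y to its left, z up, the work surface at z = 0. Lengths are in mm, angles in degrees, forces in N, time in s.
With the tool pointing down it reaches from about 350 to 850 mm from the base axis. Payload 8.1 kg.
Tool frame: the origin (TCP) lies at the very end of the fingers, on their centre line; the grasp point (between the pads) lies 19 mm behind it; x points along the fingers, y is the direction in which the jaws open and shut, and the axes are right-handed (so a half turn about x gives the same grasp; the last joint's range is limited). The gripper opens to 85 mm and grips with 20 to 120 N. Pads are 22 mm wide; open, the fingers measure 114 mm over their backs; the gripper's body (76 mm by 85 mm) begins 54 mm behind the grasp point. The pads swing forward as they close: fully open they stand 13 mm farther back than shut.
Start: joints at [69.993, 7.471, 85.268, -0, 87.261, -4.893], TCP at [156.428, 579.254, 231.292] pointing down, gripper open.
Joint ranges: [-169.43, 169.43], [-51.17, 129.36], [1.28, 143.12], [-76.62, 256.62], [0, 156.53], [-152.29, 152.29]. Speed limits (degrees/s): [136.94, 136.94, 159.86, 180, 180, 180].

## Interface

Orientations are given as [roll, pitch, yaw] about the fixed x, y, z axes, in that order (R = Rz(yaw) Ry(pitch) Rx(roll)).
In Python, from bench import sensors, snapshot, r gives the robot as it stands. The module is installed in compiled form; this text tells all that it offers.
- The arm moves only by the tool drive_tool, never from a script. Its argument "moves" is one flat list of numbers, 6 for each row, row after row: the shift along the tool's x, y, z in cm, then the turn, a rotation vector about the tool's x, y, z in degrees. In form: [tx, ty, tz, wx, wy, wz, tx, ty, tz, wx, wy, wz, ...]. A call has 1 to 20 rows; each row shifts and turns the commanded pose from where the row before left it, along the tool's axes as they then stand; what a row does not reach is not made up. A row lasts 1/12 s, in which the tool goes at most 41.7 mm and 7.16 degrees, less where a joint would pass 70% of its speed; a pose out of reach is approached as far as the arm can. A call with a gripper value outside its range is refused whole. "hand" is the finger opening in cm, from 0 to 8.54, set as the call begins (left out, the last holds). The fingers move at their own pace and stop on an object; "grip_force" is the grip in N (left out, the last holds). Time passes only in rows, so rows that do not move let the fingers close. It gives the time, the measured TCP pose, the force and the opening at its end, in the units of the state.
- sensors.sense(): the state, without advancing time (a new reading comes with each control period).
- snapshot(name): name is "scene" or "top" or "wrist"; returns a dict with "image" (420x560x3 uint8, red, green, blue), "z_map" (420x560 float32, mm along the optical axis (not along the pixel's ray), 0 where there is no reading), "camera_matrix" (3x3 intrinsics, pixels), "eye" and "orientation" of the camera in the world; the wrist camera has in their place "mount" (4x4, takes a point from camera to tool coordinates, whose origin is the TCP and whose axes are the tool frame's). Camera axes: x right, y down, z forward; pixel columns grow to the right and rows downward; lengths in mm; the calibration is good to about 2 mm. The wrist camera is an equidistant fisheye: a pixel r from the principal point sees the ray r / f radians off the axis. A picture is of the moment at which its call begins: read the wrist's pose just before it.
- r.hand_in(): hands the job in, once; it reports no verdict.
The state is a dict: "time": time; "joint_pos": joint angles; "qd": joint speeds; "joint_efforts": joint torques, N m; "tool_pos": TCP position; "tcp_rot": TCP orientation; "ft_force": force on the tool from outside, world axes, zero at the start; "wrist_torque": the same for the moment, N m; "finger_gap": finger opening in mm.
Only numpy, scipy, OpenCV 4.12 (cv2) and the standard library are available. Lean on these libraries where they do the work, as an engineer would, in place of code of your own. Each camera call takes 0.05 s, during which the arm holds its last target.

## Working session

There is one attempt and no reset: what is moved stays moved. The work goes in short steps, Python scripts to look and compute and a tool call to move; the robot and the scene stay as the last step left them, time stands still between calls to the robot, and variables do not carry over. Pictures are saved under pics/ and viewed, and the job is handed in when it is done.

Besides the shell and the picture viewer there is one more tool, called after ">>>" in YAML: its name, and indented under it one key for each argument. drive_tool: Moves the arm, as the interface text tells. Its arguments: {"type":"object","properties":{"moves":{"type":"array","items":{"type":"number"}},"hand":{"type":"number"},"grip_force":{"type":"number"}},"required":["moves"]}

```bash
mkdir -p pics; python3 - <<'E'
from bench import sensors, snapshot, r
import cv2,numpy as np
print(sensors.sense())
for n in ["scene","top"]:
    s=snapshot(n); cv2.imwrite(f"pics/{n}0.png",s["image"][:,:,::-1]); np.savez(f"{n}0.npz",**s)
    print(n,s["camera_matrix"],s["eye"],s["orientation"])
E
```

```text
{'time': 0.0, 'joint_pos': array([ 6.99938267e+01,  7.51375288e+00,  8.53298533e+01,  7.86929172e-04,
        8.72607039e+01, -4.89239803e+00]), 'qd': array([-0.0789775 ,  0.00093839, -0.02146796,  0.06459712, -0.06521868,
        0.02409555]), 'joint_efforts': array([-3.52562629e-04, -5.69413805e+01, -5.00544655e+01, -1.36702374e-04,
        1.48719270e-02, -6.67389054e-05]), 'tool_pos': array([156.2215495 , 578.74044378, 230.25304958]), 'tcp_rot': array([ -95.32410485,   89.89568695, -110.43791847]), 'ft_force': array([0.77952269, 0.24482239, 0.27078106]), 'wrist_torque': array([-1.66661124e-02, -7.32906546e-05,  8.99980458e-03]), 'finger_gap': 85.44102400979116}
scene [[409.00220278   0.         279.68278804]
 [  0.         409.00220278 205.22986898]
 [  0.           0.           1.        ]] [ 131.70901214 -466.00502917  694.6158767 ] [-132.42752184   -0.15026525  -42.29196735]
top [[512.77824276   0.         275.83399989]
 [  0.         512.77824276 221.27497925]
 [  0.           0.           1.        ]] [ 330.5716249    13.16447652 1278.81197661] [-169.95593062   -0.57893843  -89.37547633]
```

View pics/scene0.png

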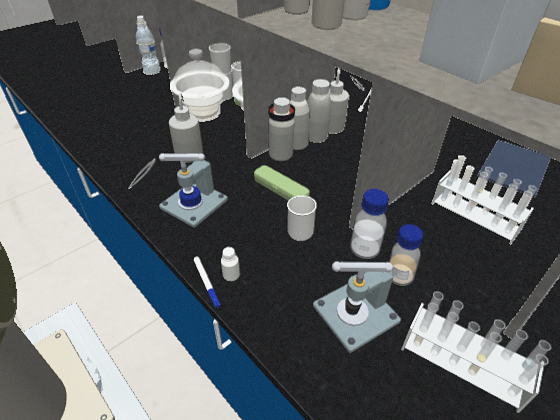

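View pics/top0.png

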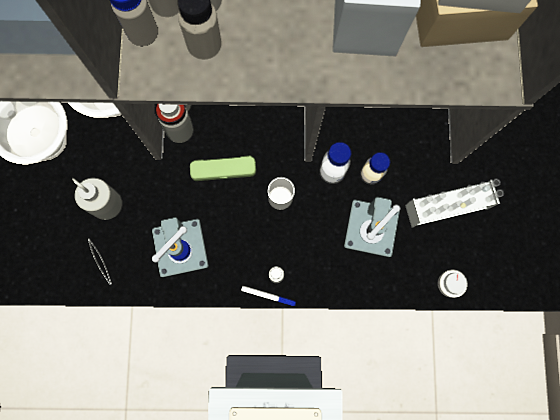

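The stopper's clamp is the one on the right (y<0): the black plug shows at about (353,305) in the scene view. The blue cap is under the left clamp. Next I measure the T-bar.

```bash
cat > h.py <<'E'
import numpy as np,cv2
from scipy.spatial.transform import Rotation as R
def load(n): return dict(np.load(n))
def cloud(s):
    K=s["camera_matrix"];z=s["z_map"];v,u=np.mgrid[0:z.shape[0],0:z.shape[1]]
    p=np.stack([(u-K[0,2])/K[0,0]*z,(v-K[1,2])/K[1,1]*z,z],-1)
    return p@R.from_euler('xyz',s["orientation"],degrees=True).as_matrix().T+s["eye"]
E
python3 - <<'E'
from h import *
for n in ["top0","scene0"]:
    s=load(n+".npz");P=cloud(s);ok=s["z_map"]>0
    c=s["image"].astype(int)
    print(n,"bench z",np.median(P[...,2][ok&(abs(P[...,2])<15)]))
    for lab,ysel in (("R",P[...,1]<0),("L",P[...,1]>0)):
        m=ok&ysel&(abs(P[...,2]-152)<14)&(P[...,0]>300)&(P[...,0]<620)&(abs(P[...,1])<350)
        nn,lb,st,ce=cv2.connectedComponentsWithStats(m.astype(np.uint8))
        for i in range(1,nn):
            if st[i,4]<25: continue
            q=P[lb==i]; xy=q[:,:2]; r=cv2.minAreaRect(xy.astype(np.float32))
            w=np.linalg.eigh(np.cov(xy.T))[1][:,-1]
            t=(xy-xy.mean(0))@w
            print(lab,st[i],"rect",r,"dirdeg",np.degrees(np.arctan2(w[1],w[0])),"mid",xy.mean(0)+w*(t.max()+t.min())/2,"z",np.median(q[:,2]),"len",np.ptp(t))
    s_=s["image"][:,:,::-1]
    x=s_[180:280,320:440] if n=="top0" else s_[240:360,300:420]
    cv2.imwrite(f"pics/{n}crop.png",cv2.resize(x,None,fx=5,fy=5,interpolation=cv2.INTER_CUBIC))
    # obstacles
s=load("top0.npz");P=cloud(s)
m=(s["z_map"]>0)&(P[...,1]<0)&(P[...,1]>-420)&(P[...,0]>250)&(P[...,0]<900)&(P[...,2]>30)
for x0 in range(300,900,50):
  print(x0,[int(P[...,2][m&(abs(P[...,0]-x0-25)<25)&(abs(P[...,1]-y)<25)].max(initial=0)) for y in range(-400,1,50)])
E
```

```text
top0 bench z 0.2850649405434069
R [367 205  33  35 260] rect ((531.1797485351562, -234.92471313476562), (15.852766036987305, 102.68297576904297), 47.1399040222168) dirdeg 137.26014670071257 mid [ 531.4130769  -234.66927032] z 158.72933891120215 len 102.68448147024223
L [152 227  35  36 297] rect ((476.1457824707031, 238.9329071044922), (17.301788330078125, 101.80929565429688), 47.639671325683594) dirdeg 138.22010669750117 mid [475.64751757 238.38955724] z 158.93284316781683 len 101.85650496878762
scene0 bench z -0.6738352117509976
R [332 262  61  13 571] rect ((530.5341186523438, -235.47808837890625), (15.450981140136719, 101.15536499023438), 47.7385368347168) dirdeg 136.8436860950146 mid [ 529.20618058 -236.92340471] z 156.8666253354712 len 101.16731512461425
L [159 154  46  10 325] rect ((475.3049621582031, 237.93572998046875), (16.03299331665039, 100.74562072753906), 49.22323989868164) dirdeg 138.21858787794798 mid [474.07152363 236.51837164] z 155.7410121729814 len 100.71130809880519
300 [0, 0, 0, 0, 0, 0, 0, 0, 0]
350 [53, 0, 0, 0, 0, 0, 0, 0, 0]
400 [52, 0, 0, 0, 0, 0, 0, 0, 79]
450 [0, 0, 0, 0, 163, 0, 0, 0, 0]
500 [0, 74, 0, 163, 166, 0, 0, 0, 0]
550 [135, 139, 0, 163, 109, 0, 0, 90, 90]
600 [134, 131, 71, 0, 0, 0, 0, 94, 91]
650 [0, 0, 0, 138, 137, 161, 160, 0, 0]
700 [388, 387, 389, 388, 388, 388, 388, 388, 387]
750 [388, 388, 388, 388, 388, 388, 389, 388, 389]
800 [535, 532, 528, 517, 547, 547, 547, 388, 388]
850 [494, 0, 0, 495, 0, 0, 486, 388, 389]
```

View pics/top0crop.png

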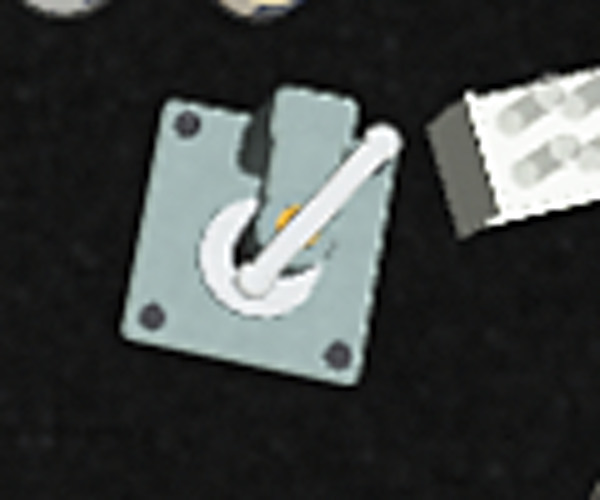

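View pics/scene0crop.png

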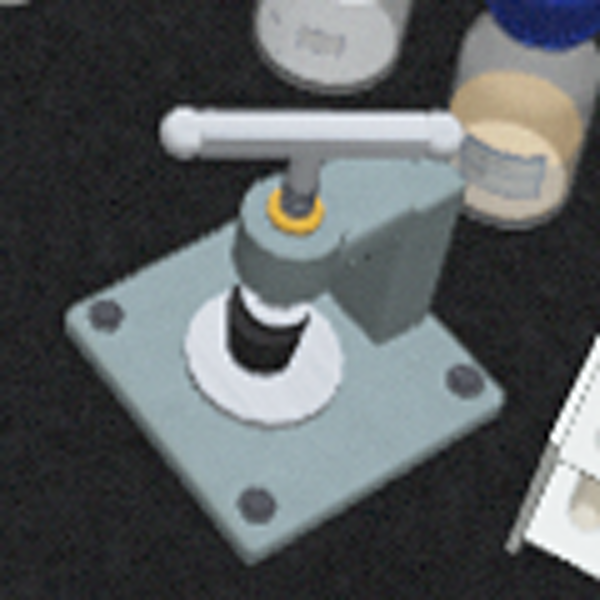

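```bash
cat >> h.py <<'E'
def plan(tgt,st=None):
    if st is None:
        from bench import sensors; st=sensors.sense()
    M=R.from_euler('xyz',st["tcp_rot"],degrees=True).as_matrix()
    y=M[:,1]; 
    print("pos",st["tool_pos"],"x",M[:,0].round(3),"yang",np.degrees(np.arctan2(y[1],y[0])),"j",st["joint_pos"].round(1),"gap",st["finger_gap"])
    print("tool shift cm",(M.T@(np.array(tgt)-st["tool_pos"])/10).round(2))
E
python3 -c "
from h import *
plan([531,-235,231])"
```

```text
pos [156.27040365 578.77918403 230.35969207] x [-0.001 -0.002 -1.   ] yang 74.88416687525034 j [70.   7.5 85.3  0.  87.3 -4.9] gap 85.44948939458126
tool shift cm [ 4.000e-02 -6.879e+01  5.740e+01]
```

>>> drive_tool:
  moves: [0, -2.8, 2.35, 0, 0, 0, 0, -2.8, 2.35, 0, 0, 0, 0, -2.8, 2.35, 0, 0, 0, 0, -2.8, 2.35, 0, 0, 0, 0, -2.8, 2.35, 0, 0, 0, 0, -2.8, 2.35, 0, 0, 0, 0, -2.8, 2.35, 0, 0, 0, 0, -2.8, 2.35, 0, 0, 0, 0, -2.8, 2.35, 0, 0, 0, 0, -2.8, 2.35, 0, 0, 0, 0, -2.8, 2.35, 0, 0, 0, 0, -2.8, 2.35, 0, 0, 0, 0, -2.8, 2.35, 0, 0, 0, 0, -2.8, 2.35, 0, 0, 0, 0, -2.8, 2.35, 0, 0, 0, 0, -2.8, 2.35, 0, 0, 0, 0, -2.8, 2.35, 0, 0, 0, 0, -2.8, 2.35, 0, 0, 0, 0, -2.8, 2.35, 0, 0, 0, 0, -2.8, 2.35, 0, 0, 0]

```text
time: 1.77
tool_pos: [464.3, -85.8, 230.9]
tcp_rot: [167.2, 90.0, 152.1]
ft_force: [0.9, 1.4, -0.4]
finger_gap: 85.5
```

>>> drive_tool:
  moves: [0, -2.5, 2, 0, 0, 0, 0, -2.5, 2, 0, 0, 0, 0, -2.5, 2, 0, 0, 0, 0, -2.5, 2, 0, 0, 0, 0, 0, 0, 7, 0, 0, 0, 0, 0, 7, 0, 0, 0, 0, 0, 7, 0, 0, 0, 0, 0, 7, 0, 0, 0, 0, 0, 0, 0, 0, 0, 0, 0, 0, 0, 0, 0, 0, 0, 0, 0, 0]

```text
time: 2.68
tool_pos: [515.2, -201.2, 231.1]
tcp_rot: [-160.1, 90.0, 157.0]
ft_force: [0.2, -0.3, 0.2]
finger_gap: 85.6
```

```bash
python3 - <<'E'
from h import *
from bench import sensors,snapshot
plan([531,-235,231])
st=sensors.sense();s=snapshot("wrist"); cv2.imwrite("pics/w1.png",s["image"][:,:,::-1]); np.savez("w1.npz",pos=st["tool_pos"],rot=st["tcp_rot"],**s)
print(s["camera_matrix"],s["mount"].round(3))
E
```

```text
pos [ 515.17317264 -201.21290811  231.07682776] x [-0.  0. -1.] yang 47.13192473420107 j [-26.6   0.2  92.8  -0.   86.9 -73.8] gap 85.59147393649268
tool shift cm [ 0.01 -1.4   3.46]
[[325.1922621    0.         283.46108567]
 [  0.         325.1922621  208.74173454]
 [  0.           0.           1.        ]] [[-0.0000e+00 -3.1300e-01  9.5000e-01 -1.4206e+02]
 [ 1.0000e+00 -0.0000e+00  0.0000e+00 -4.7000e-02]
 [ 0.0000e+00  9.5000e-01  3.1300e-01 -8.0770e+01]
 [ 0.0000e+00  0.0000e+00  0.0000e+00  1.0000e+00]]
```

View pics/w1.png

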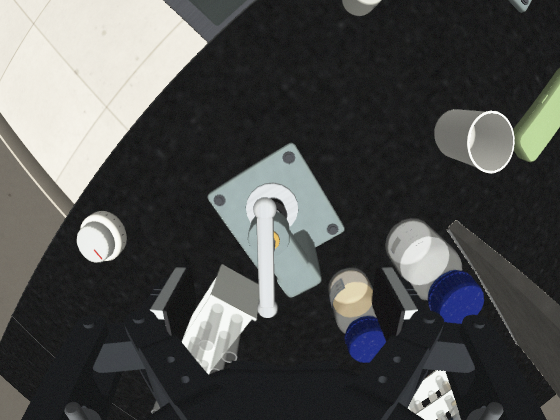

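The wrist view shows the bar running from its near ball at (265,208) to its far ball at (267,310), with open jaws on either side. I cast those pixels onto the 152 mm plane.

```bash
python3 - <<'E'
from h import *
w=load("w1.npz");K=w["camera_matrix"];T=w["mount"]
M=R.from_euler('xyz',w["rot"],degrees=True).as_matrix()
def cast(u,v,z):
    d=np.array([u-K[0,2],v-K[1,2]]);rr=np.linalg.norm(d);th=rr/K[0,0]
    c=np.append(np.sin(th)*d/rr,np.cos(th))
    o=M@T[:3,3]+w["pos"]; d=M@T[:3,:3]@c
    return o+d*(z-o[2])/d[2]
g=w["image"].astype(int)
m=(g.min(2)>150)&(np.ptp(g,axis=2)<25); m[:190]=0; m[325:]=0;m[:,:250]=0;m[:,285:]=0
for v in range(196,322,6):
    u=np.where(m[v])[0]; print(v,(u.min(),u.max()) if len(u) else None,end=' ')
a,b=cast(265.3,208,152),cast(267.3,310,152);print()
print(a,b,(a+b)/2,np.linalg.norm(a-b),np.degrees(np.arctan2(*(b-a)[1::-1])))
E
```

```text
196 (np.int64(250), np.int64(284)) 202 (np.int64(250), np.int64(284)) 208 (np.int64(250), np.int64(275)) 214 (np.int64(250), np.int64(274)) 220 (np.int64(250), np.int64(272)) 226 (np.int64(254), np.int64(281)) 232 (np.int64(250), np.int64(284)) 238 (np.int64(250), np.int64(284)) 244 (np.int64(250), np.int64(284)) 250 (np.int64(250), np.int64(284)) 256 (np.int64(250), np.int64(284)) 262 (np.int64(254), np.int64(284)) 268 (np.int64(258), np.int64(284)) 274 (np.int64(259), np.int64(284)) 280 (np.int64(259), np.int64(284)) 286 (np.int64(259), np.int64(284)) 292 (np.int64(259), np.int64(273)) 298 (np.int64(259), np.int64(273)) 304 (np.int64(259), np.int64(273)) 310 (np.int64(258), np.int64(276)) 316 (np.int64(250), np.int64(272)) 
[ 500.00719949 -204.89099221  152.        ] [ 564.83544256 -265.63117814  152.        ] [ 532.42132103 -235.26108517  152.        ] 88.83733047546741 -43.135313778587644
```

>>> drive_tool:
  moves: [0, -0.7, 1.75, 0, 0, 0, 0, -0.7, 1.75, 0, 0, 0, 2, 0, 0, 0, 0, 0, 2, 0, 0, 0, 0, 0, 2, 0, 0, 0, 0, 0, 2, 0, 0, 0, 0, 0, 1.7, 0, 0, 0, 0, 0, 0, 0, 0, 0, 0, 0, 0, 0, 0, 0, 0, 0]
  hand: 4.5
  grip_force: 30

```text
time: 3.48
tool_pos: [530.5, -235.0, 133.4]
tcp_rot: [-165.7, 89.9, 151.3]
ft_force: [0.3, -0.1, 0.7]
finger_gap: 45.0
```

```bash
python3 - <<'E'
from h import *
from bench import sensors,snapshot
plan([531.5,-235,133]); st=sensors.sense();print(st["ft_force"],st["wrist_torque"])
s=snapshot("wrist"); cv2.imwrite("pics/w2.png",s["image"][:,:,::-1])
E
```

```text
pos [ 530.47160094 -234.95242915  133.39073047] x [-0.002  0.001 -1.   ] yang 46.981969354862 j [-29.    8.4  94.7  -0.   77.1 -75.9] gap 44.961807189637064
tool shift cm [0.04 0.07 0.08]
[ 0.34792128 -0.14953174  0.66771797] [ 0.01773579 -0.0021179  -0.03407599]
```

View pics/w2.png

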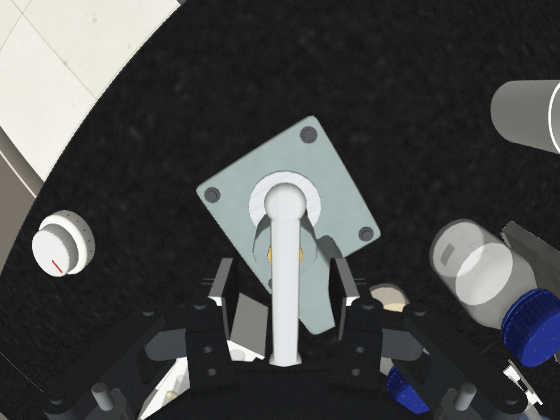

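The bar at u≈285 is centred between the jaws (220–345). I close the jaws.

>>> drive_tool:
  moves: [0, 0.05, 0.05, 0, 0, 0, 0, 0, 0, 0, 0, 0, 0, 0, 0, 0, 0, 0, 0, 0, 0, 0, 0, 0, 0, 0, 0, 0, 0, 0, 0, 0, 0, 0, 0, 0, 0, 0, 0, 0, 0, 0, 0, 0, 0, 0, 0, 0]
  hand: 0.6
  grip_force: 40

```text
time: 4.2
tool_pos: [532.8, -236.1, 136.0]
tcp_rot: [6.8, 89.9, -36.3]
ft_force: [-1.2, -0.4, 6.9]
finger_gap: 11.5
```

```bash
cat > q.py <<'E'
from h import *
from bench import sensors
st=sensors.sense();plan([531.5,-235,133],st);print(st["time"],"F",st["ft_force"].round(2),"T",st["wrist_torque"].round(4),"je",st["joint_efforts"].round(3))
E
python3 q.py
```

```text
pos [ 532.75633713 -236.10443211  136.03103706] x [ 0.002 -0.002 -1.   ] yang 46.894465066593504 j [-28.9   8.3  94.4  -0.   77.1 -75.8] gap 11.54292054879746
tool shift cm [ 0.3  -0.01 -0.17]
4.2 F [-1.23 -0.36  6.86] T [-0.124   0.2786  0.0653] je [  0.554 -52.213 -45.394   0.442  -0.469   0.092]
```

>>> drive_tool:
  moves: [-0.2, 0, 0, 0, 0, 0, 0, 0, 0, 2, 0, 0, 0, 0, 0, 2, 0, 0, 0, 0, 0, 2, 0, 0, 0, 0, 0, 2, 0, 0]

```text
time: 4.62
tool_pos: [532.6, -236.2, 136.1]
tcp_rot: [8.6, 89.9, -42.6]
ft_force: [5.1, -4.4, -6.6]
finger_gap: 11.1
```

```bash
python3 q.py
```

```text
pos [ 532.57133585 -236.163076    136.14739487] x [ 0.001 -0.001 -1.   ] yang 38.78683337106539 j [-28.9   8.3  94.4  -0.   77.1 -67.7] gap 11.09144153359521
tool shift cm [ 0.31 -0.01 -0.16]
4.6167 F [ 5.06 -4.42 -6.57] T [-0.7417 -0.7462  0.1081] je [  1.267 -58.112 -47.789   0.622   2.237  -0.784]
```

>>> drive_tool:
  moves: [0, 0, 0, 2, 0, 0, 0, 0, 0, 2, 0, 0, 0, 0, 0, 2, 0, 0]

```text
time: 4.87
tool_pos: [532.5, -236.2, 136.1]
tcp_rot: [10.5, 89.9, -46.7]
ft_force: [4.9, -4.6, -5.3]
finger_gap: 11.3
```

```bash
python3 q.py; python3 - <<'E'
from h import *
from bench import snapshot
s=snapshot("scene"); cv2.imwrite("pics/s3.png",cv2.resize(s["image"][240:340,290:410,::-1],None,fx=6,fy=6,interpolation=cv2.INTER_CUBIC))
E
```

```text
pos [ 532.49580324 -236.22123796  136.14030033] x [ 0.001 -0.001 -1.   ] yang 32.78399462813356 j [-28.9   8.3  94.4  -0.   77.1 -61.7] gap 11.339362455699852
tool shift cm [ 0.31 -0.02 -0.16]
4.8667 F [ 4.9  -4.64 -5.25] T [-0.7674 -0.7327  0.1276] je [  1.488 -58.029 -47.844   0.765   2.126  -0.783]
```

View pics/s3.png

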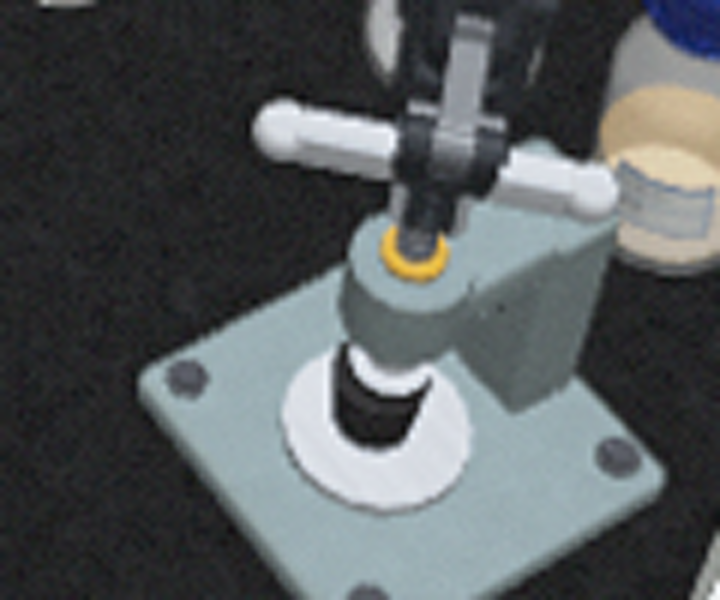

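>>> drive_tool:
  moves: [0, 0, 0, 2, 0, 0, 0, 0, 0, 2, 0, 0, 0, 0, 0, 2, 0, 0]

```text
time: 5.17
tool_pos: [532.4, -236.3, 136.2]
tcp_rot: [11.1, 89.9, -52.1]
ft_force: [3.4, -4.5, -5.7]
finger_gap: 11.2
```

```bash
python3 q.py
```

```text
pos [ 532.41432746 -236.25821991  136.15000686] x [ 0.001 -0.001 -1.   ] yang 26.78480868093881 j [-28.9   8.3  94.4  -0.   77.1 -55.7] gap 11.228304450768444
tool shift cm [ 0.31 -0.03 -0.15]
5.1667 F [ 3.4  -4.54 -5.66] T [-0.8569 -0.5613  0.0617] je [  1.699 -57.94  -47.908   0.897   1.999  -0.796]
```

>>> drive_tool:
  moves: [0, 0, 0, 2, 0, 0, 0, 0, 0, 2, 0, 0]

```text
time: 5.33
tool_pos: [532.3, -236.3, 136.1]
tcp_rot: [11.1, 89.9, -56.1]
ft_force: [3.5, -5.6, -6.1]
finger_gap: 11.1
```

```bash
python3 q.py
```

```text
pos [ 532.33998362 -236.31262905  136.13061796] x [ 0.001 -0.001 -1.   ] yang 22.777931949935706 j [-29.    8.3  94.4  -0.   77.1 -51.7] gap 11.117658301737418
tool shift cm [ 0.31 -0.03 -0.15]
5.3333 F [ 3.49 -5.64 -6.11] T [-0.8539 -0.4743  0.1136] je [  1.829 -57.875 -47.957   0.983   1.904  -0.784]
```

>>> drive_tool:
  moves: [0, 0, 0, 2, 0, 0, 0, 0, 0, 2, 0, 0]

```text
time: 5.5
tool_pos: [532.3, -236.3, 136.1]
tcp_rot: [10.9, 89.9, -60.3]
ft_force: [3.2, -6.2, -5.3]
finger_gap: 11.2
```

```bash
python3 q.py
```

```text
pos [ 532.28382838 -236.30537091  136.14926391] x [ 0.001 -0.001 -1.   ] yang 18.77826573757807 j [-29.    8.3  94.4  -0.1  77.2 -47.7] gap 11.192323170556032
tool shift cm [ 0.31 -0.03 -0.15]
5.5 F [ 3.22 -6.25 -5.33] T [-0.8551 -0.5486  0.0433] je [  1.95  -57.805 -48.007   1.063   1.802  -0.784]
```

Wrist torque is noisy, but joint 6's effort is steady at -0.784 while turning freely, so I use that to detect contact.

>>> drive_tool:
  moves: [0, 0, 0, 2, 0, 0, 0, 0, 0, 2, 0, 0]

```text
time: 5.67
tool_pos: [532.2, -236.3, 136.1]
tcp_rot: [10.3, 89.9, -64.9]
ft_force: [3.1, -5.0, -5.3]
finger_gap: 11.1
```

```bash
python3 q.py
```

```text
pos [ 532.20183129 -236.34856411  136.13678966] x [ 0.001 -0.001 -1.   ] yang 14.77822781046644 j [-29.    8.3  94.4  -0.1  77.2 -43.7] gap 11.121293594614412
tool shift cm [ 0.31 -0.03 -0.15]
5.6667 F [ 3.11 -5.04 -5.28] T [-0.81   -0.4475  0.0694] je [  2.062 -57.73  -48.062   1.138   1.693  -0.783]
```

>>> drive_tool:
  moves: [0, 0, 0, 2, 0, 0, 0, 0, 0, 2, 0, 0]

```text
time: 5.83
tool_pos: [532.1, -236.4, 136.1]
tcp_rot: [8.4, 89.9, -70.8]
ft_force: [2.2, -5.6, -5.0]
finger_gap: 11.0
```

```bash
python3 q.py
```

```text
pos [ 532.12407845 -236.37367414  136.1334224 ] x [ 0.001 -0.002 -1.   ] yang 10.775776109616606 j [-29.    8.3  94.4  -0.1  77.2 -39.7] gap 10.963994048979261
tool shift cm [ 0.31 -0.04 -0.15]
5.8333 F [ 2.21 -5.63 -5.03] T [-0.8274 -0.3921  0.0727] je [  2.163 -57.65  -48.121   1.209   1.577  -0.783]
```

>>> drive_tool:
  moves: [0, 0, 0, 2, 0, 0, 0, 0, 0, 2, 0, 0]

```text
time: 6.0
tool_pos: [532.1, -236.4, 136.2]
tcp_rot: [9.6, 89.9, -73.7]
ft_force: [1.3, -6.1, -4.1]
finger_gap: 11.1
```

```bash
python3 q.py
```

```text
pos [ 532.08861468 -236.37038803  136.15212537] x [ 0.    -0.002 -1.   ] yang 6.7770870671002825 j [-29.    8.3  94.4  -0.1  77.2 -35.7] gap 11.123676980625092
tool shift cm [ 0.31 -0.04 -0.14]
6.0 F [ 1.28 -6.06 -4.05] T [-0.8233 -0.3134  0.1293] je [  2.256 -57.566 -48.182   1.273   1.455  -0.783]
```

>>> drive_tool:
  moves: [0, 0, 0, 2, 0, 0, 0, 0, 0, 2, 0, 0]

```text
time: 6.17
tool_pos: [532.0, -236.4, 136.2]
tcp_rot: [7.1, 89.9, -80.1]
ft_force: [1.6, -5.0, -3.7]
finger_gap: 11.1
```

```bash
python3 q.py;  python3 - <<'E'
from h import *
from bench import snapshot
s=snapshot("scene"); cv2.imwrite("pics/s4.png",cv2.resize(s["image"][240:340,290:410,::-1],None,fx=6,fy=6,interpolation=cv2.INTER_CUBIC))
E
```

```text
pos [ 531.98928494 -236.39182662  136.15095764] x [ 0.    -0.002 -1.   ] yang 2.7770955058779077 j [-29.    8.3  94.4  -0.1  77.2 -31.7] gap 11.072778138405395
tool shift cm [ 0.31 -0.04 -0.14]
6.1667 F [ 1.56 -5.   -3.71] T [-0.8132 -0.2303  0.1498] je [  2.318 -57.481 -48.245   1.338   1.329  -0.765]
```

View pics/s4.png

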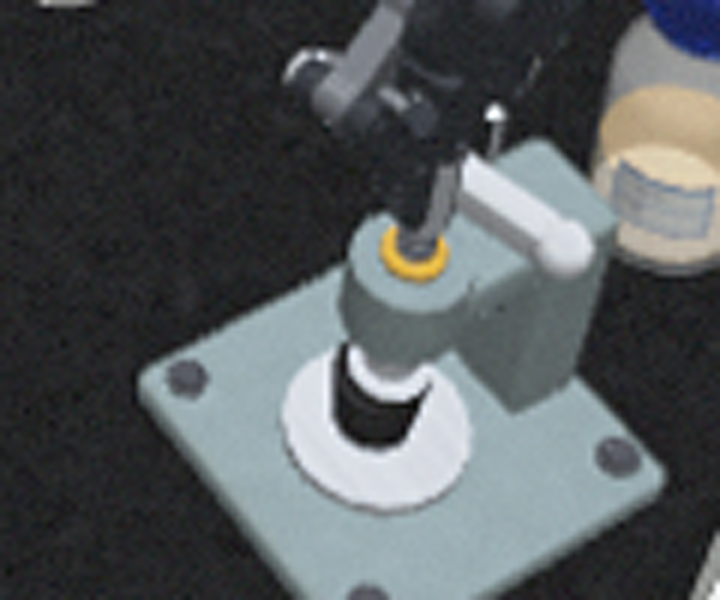

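>>> drive_tool:
  moves: [0, 0, 0, 1, 0, 0, 0, 0, 0, 1, 0, 0]

```text
time: 6.38
tool_pos: [531.9, -236.4, 136.2]
tcp_rot: [6.6, 89.9, -82.5]
ft_force: [0.2, -5.2, -4.3]
finger_gap: 11.0
```

```bash
python3 q.py
```

```text
pos [ 531.94835949 -236.41910442  136.15595603] x [ 0.    -0.002 -1.   ] yang 0.8277633784910198 j [-29.    8.3  94.4  -0.1  77.2 -29.8] gap 11.010793737359963
tool shift cm [ 0.32 -0.04 -0.14]
6.3833 F [ 0.15 -5.21 -4.29] T [-0.8404 -0.1724  0.1301] je [  2.324 -57.457 -48.263   1.357   1.29   -0.355]
```

>>> drive_tool:
  moves: [0, 0, 0, 1, 0, 0, 0, 0, 0, 1, 0, 0]

```text
time: 6.55
tool_pos: [531.9, -236.4, 136.1]
tcp_rot: [4.8, 89.9, -86.4]
ft_force: [1.3, -6.1, -3.4]
finger_gap: 11.1
```

```bash
python3 q.py
```

```text
pos [ 531.91516913 -236.39546536  136.12829936] x [ 0.    -0.001 -1.   ] yang -1.1751343046980502 j [-29.    8.3  94.4  -0.1  77.2 -27.8] gap 11.149643746693174
tool shift cm [ 0.31 -0.04 -0.14]
6.55 F [ 1.33 -6.09 -3.42] T [-0.8211 -0.2509  0.1572] je [  2.349 -57.412 -48.296   1.389   1.226  -0.298]
```

>>> drive_tool:
  moves: [0, 0, 0, 1, 0, 0, 0, 0, 0, 1, 0, 0]

```text
time: 6.72
tool_pos: [531.9, -236.4, 136.1]
tcp_rot: [2.1, 89.9, -91.1]
ft_force: [1.1, -4.8, -3.4]
finger_gap: 10.9
```

```bash
python3 q.py
```

```text
pos [ 531.86508779 -236.38357267  136.11816056] x [-0.    -0.001 -1.   ] yang -3.173216334042766 j [-29.    8.3  94.4  -0.1  77.2 -25.8] gap 10.916230544951397
tool shift cm [ 0.31 -0.04 -0.14]
6.7167 F [ 1.11 -4.79 -3.35] T [-0.8775 -0.1634  0.1938] je [  2.37  -57.367 -48.329   1.42    1.16   -0.282]
```

Effort rises about 0.0175 per 2°, which matches the given stiffness. Contact was at yaw ≈ 4.8°, so I'm now about 0.14 rad past it. The target is about 0.25.

>>> drive_tool:
  moves: [0, 0, 0, 1, 0, 0, 0, 0, 0, 1, 0, 0]

```text
time: 6.88
tool_pos: [531.8, -236.4, 136.1]
tcp_rot: [1.3, 89.9, -93.8]
ft_force: [1.9, -5.8, -2.7]
finger_gap: 11.0
```

```bash
python3 q.py
```

```text
pos [ 531.83430666 -236.37892183  136.09849323] x [-0.    -0.001 -1.   ] yang -5.174739826455645 j [-29.    8.3  94.4  -0.1  77.2 -23.8] gap 11.01153998280292
tool shift cm [ 0.31 -0.05 -0.13]
6.8833 F [ 1.87 -5.77 -2.71] T [-0.8092 -0.118   0.1945] je [  2.385 -57.32  -48.363   1.45    1.093  -0.266]
```

>>> drive_tool:
  moves: [0, 0, 0, 1, 0, 0, 0, 0, 0, 1, 0, 0]

```text
time: 7.05
tool_pos: [531.8, -236.4, 136.1]
tcp_rot: [2.3, 89.9, -94.9]
ft_force: [-0.2, -4.5, -3.6]
finger_gap: 10.8
```

```bash
python3 q.py
```

```text
pos [ 531.83310192 -236.36550371  136.12849518] x [-0.    -0.001 -1.   ] yang -7.170386246666486 j [-29.    8.3  94.4  -0.1  77.2 -21.8] gap 10.812625798162097
tool shift cm [ 0.31 -0.05 -0.13]
7.05 F [-0.17 -4.55 -3.58] T [-0.8225 -0.0742  0.1853] je [  2.402 -57.277 -48.395   1.478   1.025  -0.251]
```

>>> drive_tool:
  moves: [0, 0, 0, 1, 0, 0, 0, 0, 0, 1, 0, 0]

```text
time: 7.22
tool_pos: [531.8, -236.3, 136.1]
tcp_rot: [1.9, 89.9, -97.2]
ft_force: [0.2, -4.7, -3.8]
finger_gap: 11.1
```

```bash
python3 q.py
```

```text
pos [ 531.80286895 -236.34821852  136.12533066] x [-0.    -0.001 -1.   ] yang -9.168872938786134 j [-29.    8.3  94.4  -0.1  77.2 -19.8] gap 11.129653412306942
tool shift cm [ 0.31 -0.05 -0.13]
7.2167 F [ 0.15 -4.67 -3.76] T [-0.8288 -0.0764  0.2484] je [  2.416 -57.23  -48.43    1.504   0.956  -0.235]
```

About 14° (0.244 rad) past contact, and wrist torque is around 0.24 (0.12 free plus 0.12). I settle, let go and lift.

>>> drive_tool:
  moves: [0, 0, 0, 0.5, 0, 0, 0, 0, 0, 0, 0, 0, 0, 0, 0, 0, 0, 0]

```text
time: 7.47
tool_pos: [531.8, -236.4, 136.1]
tcp_rot: [1.5, 89.9, -98.1]
ft_force: [0.4, -4.2, -3.9]
finger_gap: 10.7
```

>>> drive_tool:
  moves: [0, 0, 0, 0, 0, 0, 0, 0, 0, 0, 0, 0, 0, 0, 0, 0, 0, 0, 0, 0, 0, 0, 0, 0, 0, 0, 0, 0, 0, 0, 0, 0, 0, 0, 0, 0]
  hand: 5

```text
time: 7.97
tool_pos: [532.1, -235.4, 136.4]
tcp_rot: [111.5, 90.0, 11.8]
ft_force: [0.2, -0.1, 0.8]
finger_gap: 50.1
```

>>> drive_tool:
  moves: [-1, 0, 0, 0, 0, 0, -2, 0, 0, 0, 0, 0, -2, 0, 0, 0, 0, 0, -2, 0, 0, 0, 0, 0, -3, 0, 0, 0, 0, 0, -3, 0, 0, 0, 0, 0, 0, 0, 0, 0, 0, 0, 0, 0, 0, 0, 0, 0]

```text
time: 8.63
tool_pos: [533.4, -236.1, 270.1]
tcp_rot: [71.2, 89.7, -28.4]
ft_force: [0.9, -0.1, -0.7]
finger_gap: 49.8
```

```bash
python3 q.py;  python3 - <<'E'
from h import *
from bench import snapshot,sensors
s=snapshot("scene"); cv2.imwrite("pics/s5.png",cv2.resize(s["image"][240:340,290:410,::-1],None,fx=6,fy=6,interpolation=cv2.INTER_CUBIC))
P=cloud(s);m=(s["z_map"]>0)&(P[...,0]>430)&(P[...,0]<600)&(abs(P[...,2]-152)<14)
for lab,k in (("R",(P[...,1]<-160)&(P[...,1]>-310)),("L",(P[...,1]>150)&(P[...,1]<310))):
    nn,lb,st,ce=cv2.connectedComponentsWithStats((m&k).astype(np.uint8));i=1+st[1:,4].argmax()
    print(lab,cv2.minAreaRect(P[lb==i][:,:2].astype(np.float32)))
st=sensors.sense();w=snapshot("wrist"); cv2.imwrite("pics/w5.png",w["image"][:,:,::-1])
E
```

```text
pos [ 533.36469061 -236.13551539  270.11011895] x [ 0.005 -0.003 -1.   ] yang -9.60900933861805 j [-28.9   3.8  85.2   0.   90.7 -19.3] gap 49.803420339622264
tool shift cm [13.71 -0.28 -0.11]
8.6333 F [ 0.94 -0.15 -0.74] T [ 0.0265  0.0224 -0.0021] je [ 2.4000e-02 -5.6014e+01 -5.2647e+01  0.0000e+00  2.4900e-01  0.0000e+00]
R ((530.0961303710938, -235.28506469726562), (101.07158660888672, 15.144679069519043), 80.47909545898438)
L ((475.5439453125, 237.5518798828125), (16.090038299560547, 99.95134735107422), 47.66832733154297)
```

View pics/s5.png

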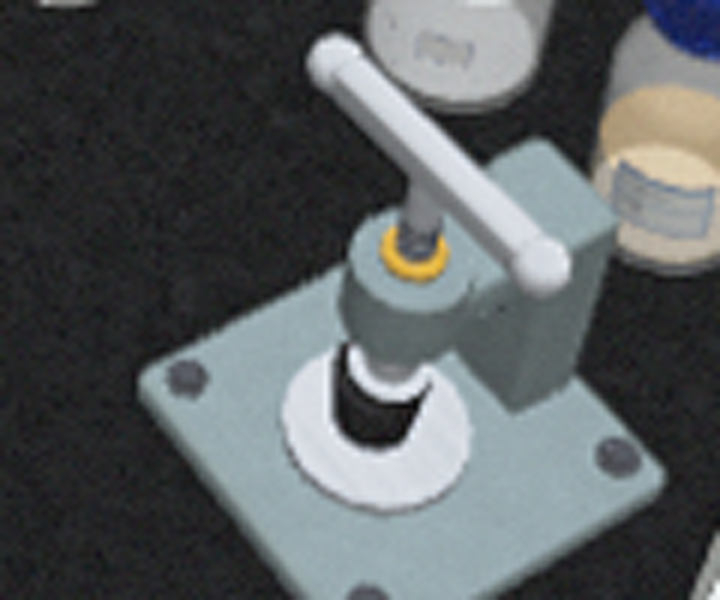

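View pics/w5.png

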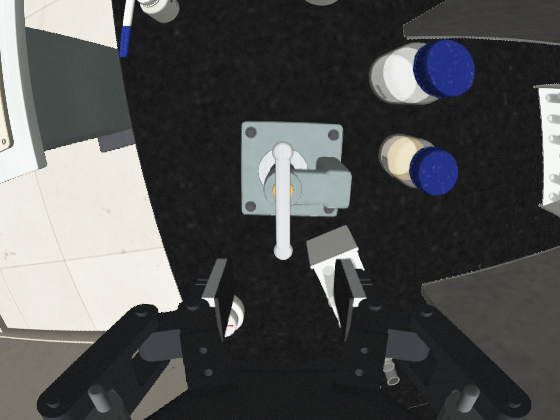

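The handle stayed at -99.5°, where I let it go. The pad sits on the upright stopper, the gripper is clear, and the other handle is unmoved.

```bash
python3 -c "
from bench import r
print(r.hand_in())"
```

```text
the job is handed in; nothing more can be done
None
```

I gripped the T-handle of the right-hand clamp, the one with the black stopper, and turned it about 56° clockwise. I then let go, lifted clear and handed the job in. It reported no verdict.

- **Clamping:** The turning effort was flat at first. It then rose at about the stated rate from a bar yaw of about 5°. I stopped about 0.25 rad past that point, so I estimate about 19 N on the stopper. That force is worked out from angle and torque, not measured directly.
- **After letting go:** The handle stayed where I left it (bar at -99.5° against -99.6° when released). The stopper looked upright under the pad. The gripper was clear, about 110 mm above the bar, with the wrist force close to zero.
- **Other clamp:** Its handle read the same as at the start (47.7° against 47.6–49.2°, centre within about 1 mm).
- **What disagreed:** The wrist torque was too noisy to show first contact on its own (0.04–0.13 N m while turning freely). Joint 6's effort also depends on turning speed, so I only compared readings taken at the same speed. One early rise after a speed change was too large (0.057 in 2°), and I did not count it. The later steps matched the stated stiffness, and the final wrist torque of about 0.25 N m agreed.

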